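Set out the weighing-out row

ROBOT

A 6-joint arm with a two-finger parallel gripper is mounted at the origin on a cart in front of the work surface, level with it; the furniture and walls round the work are solid. World frame = base frame: x ahead of the robot, y to its left, z up, the work surface at z = 0. Lengths are in mm, angles in rad, forces in N, time in s.
With the tool pointing down it reaches from about 350 to 975 mm from the base axis. Payload 7.1 kg.
Tool frame: the origin (TCP) lies between the finger pads, 19 mm behind the fingertips; this is the grasp point; z points along the fingers, y is the line along which they close (so a half turn about z gives the same grasp; the last joint's range is limited). The gripper opens to 88 mm and grips with 3 to 60 N. Pads are 20 mm wide; open, the fingers measure 115 mm over their backs; the gripper's body (75 mm by 178 mm) begins 61 mm behind the grasp point.
Start: joints at [-1.144, 0.423, 1.63, -0, 1.089, -0.019], TCP at [269.502, -563.892, 241.375] pointing down, gripper open.
Joint ranges: [-3, 3], [-0.9, 2.11], [0.09, 2.58], [-1.31, 4.45], [0.11, 2.69], [-2.54, 2.54]. Speed limits (rad/s): [2.39, 2.39, 3.01, 3.14, 3.14, 3.14].

INTERFACE

Orientations are given as a rotation vector (axis times angle).
In Python, from workcell import ctrl, cams gives the robot as it stands.
- The arm moves only by the tool move_arm, never from a script. Its argument "steps" is a list of rows, each a list of 3 entries, a list of its own where there are three numbers: the shift along the tool's x, y, z in units of 25 mm (1.0 is 25 mm), then the turn about the tool's z in units of 5 degrees (1.0 is 5 degrees), then the closure, from 0 (fully open) to 1 (shut). A call has 1 to 20 rows; each row shifts and turns the commanded pose from where the row before left it, along the tool's axes as they then stand; what a row does not reach is not made up. A row lasts 1/12 s, in which the tool goes at most 41.7 mm and 7.16 degrees, less where a joint would pass 70% of its speed; a pose out of reach is approached as far as the arm can. A call is refused whole if a number of a shift passes 1 or a number of a turn 1, either way. A call with a gripper value outside its range is refused whole. The fingers move at their own pace and stop on an object; the grip force is fixed at half the most. Time passes only in rows, so rows that do not move let the fingers close. It gives the time, the measured TCP pose, the force, the opening and the grip force at its end, in the units of the state.
- ctrl.get_obs(): the state, without advancing time (a new reading comes with each control period).
- cams.get_image(name): name is "scene" or "top" or "wrist"; returns a dict with "image" (420x560x3 uint8, red, green, blue), "camera_matrix" (3x3 intrinsics, pixels), "k1" (the pictures are not rectified: a ray, as slopes to the right and down, at radius r is drawn at 1 + k1 r^2 times it, then the intrinsics apply), "xyz" and "rotation" of the camera in the world; the wrist camera has in their place "mount" (4x4, takes a point from camera to tool coordinates, whose origin is the TCP and whose axes are the flange's). Camera axes: x right, y down, z forward; pixel columns grow to the right and rows downward; lengths in mm; the calibration is good to about 2 mm. A picture is of the moment at which its call begins: read the wrist's pose just before it. There is no depth.
- ctrl.close_job(): hands the job in; it is judged then, once.
Trained networks look in the newest picture that a camera, given by its name, has taken for a name from the list of things; names that differ only in an ending like _2 or _b are one class to them, and where a whole thing is asked for, a point or a joint stands for the part that bears it (a point fixed in the world has none). Each returns a list of dicts, best first, with "p" (0 to 1); they miss things now and then, are a little off and sometimes report something else, mostly with a low value. They report only what shows in the picture. A call takes as long as a camera call. They do not tell look-alikes from the thing itself.
- cams.boxes_of(camera, thing): "rect" ([centre column, centre row, width, height] in pixels, round what is visible of it).
- cams.cut_out(camera, thing): "pixels" (420x560 bool, what is visible of it) and "rect" ([centre column, centre row, width, height] in pixels, round what is visible of it).
The state is a dict: "t": time; "qpos": joint angles; "qvel": joint speeds; "joint_torque": joint torques, N m; "ee_pos": TCP position; "orientation": TCP orientation; "ft_force": force on the tool from outside, world axes, zero at the start; "moment": the same for the moment, N m; "width": finger opening in mm; "grasp_force": force on a finger pad.
Only numpy, scipy, OpenCV 4.12 (cv2) and the standard library are available. Lean on these libraries where they do the work, as an engineer would, in place of code of your own. Each camera call takes 0.05 s, during which the arm holds its last target. There are 200 camera calls.

TASK

Set out the weighing-out row: stand the shortest powder jar in the middle of the white tile, the tallest powder jar in the middle of the wooden block's top, and the amber dropper bottle on the worktop between tile and block, in line with them and touching neither. Stand the larger brass weight on the worktop at the tile's other end, the side away from the block, in line with the row and a finger's breadth (about 20 mm) clear of the tile's edge. Leave all four upright, and leave the middle-sized jar and the smaller weight where they are.

Things in the scene. Friction and masses are not known exactly. Their poses are not given: they have to be found in the camera images.
- tile: Square white glazed ceramic tile lying flat on the worktop, 70 x 70 x 8 mm, fixed. Origin at the centre of its underside (its top is 8 mm above); x and y run parallel to its edges. The wooden block always lies straight off one of its two y edges (along +y or along -y).
- block: Brown hardwood riser block, 68 x 62 x 44 mm (x, y, z), fixed on the worktop 130 to 142 mm from the tile, centre to centre, squared up with it. Origin at the centre of its underside; its flat top is 44 mm above. Beyond the row a stool seat (0.52 to 0.57 m high) juts over the worktop from x = 0.58 m on, y = -0.16 to 0.13 m: swing the arm sideways close to the base (TCP 0.36 m out).
- short_jar: The shortest of three white plastic powder jars with screw lids (brown lid): 53 mm diameter, 77 mm tall, about 0.13 kg; the straight body is 61 mm high, the lid 51 mm across. Origin at the centre of its underside, z up along its axis; round, so its yaw means nothing.
- tall_jar: The tallest of the three white plastic powder jars (blue lid): 60 mm diameter, 103 mm tall, about 0.2 kg; the straight body is 88 mm high, the lid 58 mm across. Origin at the centre of its underside, z up along its axis; round, so its yaw means nothing.
- middle_jar: The middle-sized white plastic powder jar (white lid): 58 mm diameter, 87 mm tall. A bystander, to be left where it stands. The cupboard's upright side wall is on the left, at y = 0.37 m from x = 0.43 m on; a hotplate with a glass dish (to 0.17 m high) is beyond x = 0.48 m, right of y = -0.23 m. Origin at the centre of its underside, z up along its axis; round, so its yaw means nothing.
- dropper_bottle: Small amber glass dropper bottle with a black cap, 34 mm diameter, 82 mm tall, about 45 g; its straight body reaches to about 50 mm height. The only amber bottle at the front. Origin at the centre of its underside, z up along its axis; round, so its yaw means nothing.
- large_weight: The larger of two brass weights with a knob on top: 32 mm diameter, 41 mm tall with the knob, about 0.1 kg. It can be gripped round the body with the pads 10 to 30 mm above its underside. Origin at the centre of its underside, z up along its axis; round, so its yaw means nothing.
- small_weight: The smaller brass weight, 26 mm diameter, 33 mm tall. A bystander, to be left where it stands. Origin at the centre of its underside, z up along its axis; round, so its yaw means nothing.
Mind the look-alikes: they are no part of the job. Leave any pink or red look-alike of the dropper_bottle alone.

How it is judged:
By the outcome, as a careful person would: the job done as asked, in the order asked, and still so for the second after the job is handed in, with the robot touching nothing.
It also fails if it takes over 120 s, if anything falls off the work surface, if the arm or the gripper's body presses on something with over 40 N, if the wrist force passes 120 N, or if a joint passes its speed limit or range.

## Working session

There is one attempt and no reset: what is moved stays moved. The work goes in short steps, Python scripts to look and compute and a tool call to move; the robot and the scene stay as the last step left them, time stands still between calls to the robot, and variables do not carry over. Pictures are saved under pics/ and viewed, at most 14 in all, crops included, and the job is handed in when it is done.

Besides the shell and the picture viewer there is one more tool, called after "Request:" as a command line: name --argument value ..., lists and objects as JSON in quotes. move_arm: Moves the arm, as the interface text tells. Its arguments: {"type":"object","properties":{"steps":{"type":"array"}},"required":["steps"]}

```bash
mkdir -p pics
cat > h.py <<'E'
import numpy as np, cv2
from scipy.spatial.transform import Rotation as R
from workcell import ctrl, cams
def cam(name):
    o=ctrl.get_obs(); d=cams.get_image(name)
    if 'mount' in d:
        T=np.eye(4);T[:3,:3]=R.from_rotvec(o['orientation']).as_matrix();T[:3,3]=o['ee_pos']
        M=T@np.array(d['mount']); d['xyz']=M[:3,3]; d['rotation']=M[:3,:3]
    return d
def mat(r):
    r=np.array(r); return r if r.shape==(3,3) else R.from_rotvec(r).as_matrix()
def ray(d,uv):
    K=np.array(d['camera_matrix'])
    x=np.linalg.solve(K,[uv[0],uv[1],1])[:2]; k=d['k1']; s=x.copy()
    for _ in range(20): s=x/(1+k*(s@s))
    return mat(d['rotation'])@np.array([s[0],s[1],1])
def at_z(d,uv,z):
    v=ray(d,uv); c=np.array(d['xyz']); return (c+v*(z-c[2])/v[2])
def proj(d,P):
    p=(np.array(P)-np.array(d['xyz']))@mat(d['rotation']); s=p[:2]/p[2]; s=s*(1+d['k1']*(s@s))
    return (np.array(d['camera_matrix'])@[s[0],s[1],1])[:2]
def save(d,n,rect=None,f=1):
    im=cv2.cvtColor(d['image'],cv2.COLOR_RGB2BGR)
    if rect: a,b,c,e=rect; im=im[b:e,a:c]
    cv2.imwrite('pics/'+n,cv2.resize(im,None,fx=f,fy=f,interpolation=cv2.INTER_CUBIC))
E
python3 - <<'E'
from h import *
for c in ['scene','top']:
    d=cam(c); save(d,c+'0.png',None,1.4)
    print(c,np.round(d['xyz'],0),np.round(mat(d['rotation']),2).tolist(),d['k1'])
    for t in ['tile','block','short_jar','tall_jar','middle_jar','dropper_bottle','large_weight','small_weight']:
        print(t,[(np.round(b['rect']).astype(int).tolist(),round(b['p'],2)) for b in cams.boxes_of(c,t)[:4]])
print(ctrl.get_obs()['orientation'])
E
```

```text
scene [-152.  532.  687.] [[-0.67, -0.45, 0.59], [-0.74, 0.4, -0.54], [0.01, -0.8, -0.6]] 0.03445075192025968
tile [([263, 240, 41, 24], 0.91)]
block [([304, 211, 40, 33], 0.83)]
short_jar [([169, 283, 31, 42], 0.82)]
tall_jar [([214, 263, 31, 52], 0.89)]
middle_jar [([375, 166, 14, 35], 0.61)]
dropper_bottle [([339, 194, 16, 35], 0.69), ([355, 185, 14, 25], 0.59), ([293, 185, 12, 29], 0.52)]
large_weight [([181, 255, 15, 20], 0.73)]
small_weight [([145, 277, 16, 17], 0.63)]
top [ 238.  -57. 1280.] [[-0.01, -0.98, 0.19], [-1.0, 0.01, 0.01], [-0.01, -0.19, -0.98]] -0.14738983232369374
tile [([245, 220, 31, 30], 0.78)]
block [([303, 223, 25, 30], 0.65)]
short_jar [([139, 223, 29, 25], 0.76)]
tall_jar [([174, 232, 30, 35], 0.69)]
middle_jar [([419, 228, 39, 32], 0.88)]
dropper_bottle [([344, 231, 18, 18], 0.71), ([315, 185, 11, 17], 0.67), ([372, 230, 15, 18], 0.51)]
large_weight [([170, 200, 18, 18], 0.62)]
small_weight [([135, 199, 13, 12], 0.57)]
[3.06382824e+00 6.94431070e-01 3.54540114e-05]
```

View pics/scene0.png

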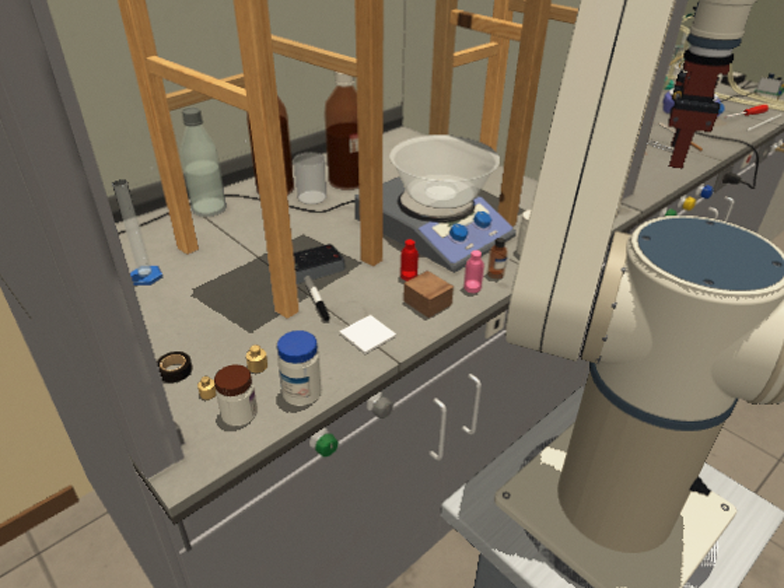

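View pics/top0.png

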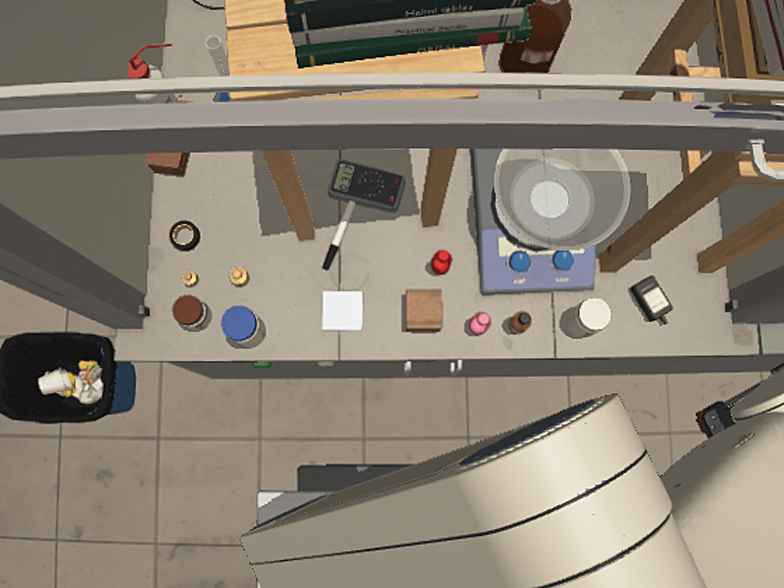

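The block lies to the right (−y) of the tile. There are three dropper-type bottles in the top picture (original pixels). Red is at (315,185), pink at (344,231) and amber/brown with a black cap at (372,230), which is (355,185) in the scene picture. The amber one fits the description; I'll confirm it in a crop. The brown-lid jar is short_jar, the blue-lid jar tall_jar. The larger weight is at top (170,200), the smaller at (135,199).

```bash
cat > fit.py <<'E'
from h import *
from scipy.optimize import least_squares
def circ(x,y,r,z,n=48):
    a=np.linspace(0,2*np.pi,n,endpoint=False); return np.c_[x+r*np.cos(a),y+r*np.sin(a),np.full(n,z)]
D={'short_jar':[(26.5,0),(26.5,61),(25.5,77)],'tall_jar':[(30,0),(30,88),(29,103)],'middle_jar':[(29,0),(29,87)],
 'dropper_bottle':[(17,0),(17,50),(9,82)],'large_weight':[(16,0),(16,28),(7,41)],'small_weight':[(13,0),(13,22),(6,33)]}
def rectof(uv): return np.array([uv[:,0].min(),uv[:,1].min(),uv[:,0].max(),uv[:,1].max()])
def r4(r): c,q,w,h=r; return np.array([c-w/2,q-h/2,c+w/2,q+h/2])
def fitcyl(obs,t,z0=0):  # obs: list of (cam, rect)
    def f(p):
        out=[]
        for d,r in obs:
            P=np.vstack([circ(p[0],p[1],a,z+z0) for a,z in D[t]])
            out.append(rectof(np.array([proj(d,q) for q in P]))-r4(r))
        return np.concatenate(out)
    d,r=obs[0]; x0=at_z(d,r[:2],30+z0)[:2]
    s=least_squares(f,x0,loss='soft_l1',diff_step=1e-4); return s.x,np.round(f(s.x),1)
def fitbox(obs,size,yaw0=0): # obs: list of (cam, mask): match hull
    a,b,h=size
    C=np.array([[i*a/2,j*b/2,k] for i in(-1,1) for j in(-1,1) for k in(0,h)])
    def dirs(): 
        t=np.arange(0,2*np.pi,np.pi/12); return np.c_[np.cos(t),np.sin(t)]
    U=dirs(); tg=[]
    for d,m in obs:
        n,l,s,_=cv2.connectedComponentsWithStats(m.astype(np.uint8)); k=1+s[1:,4].argmax()
        v,u=np.nonzero(l==k); tg.append((np.c_[u,v]@U.T).max(0)+.0+0.4)
    def f(p):
        c,s=np.cos(p[2]),np.sin(p[2]); P=C@np.array([[c,s,0],[-s,c,0],[0,0,1]])+[p[0]*100,p[1]*100,0]
        return np.concatenate([(np.array([proj(d,q) for q in P])@U.T).max(0)-g for (d,_),g in zip(obs,tg)])
    d,m=obs[0]; v,u=np.nonzero(m); x0=at_z(d,(u.mean(),v.mean()),h)[:2]/100
    s=least_squares(f,[*x0,yaw0],loss='soft_l1',diff_step=1e-4); return s.x*[100,100,57.3],np.abs(f(s.x)).mean()
E
python3 - <<'E'
from fit import *
S=cam('scene');B={};
M={}
for n in ['short_jar','tall_jar','middle_jar','dropper_bottle','large_weight','small_weight']: B[n]=[(S,b['rect']) for b in cams.boxes_of('scene',n)]
for n in ['tile','block']: M[n]=[(S,cams.cut_out('scene',n)[0]['pixels'])]
T=cam('top')
for n in B: B[n]=[B[n],[(T,b['rect']) for b in cams.boxes_of('top',n)]]
for n in M: M[n].insert(0,(T,cams.cut_out('top',n)[0]['pixels']))
for n in B:
    s,t=B[n]
    if n=='dropper_bottle':
        s=[min(s,key=lambda q:abs(q[1][0]-355))]; t=[min(t,key=lambda q:abs(q[1][0]-372))]
    print(n,[np.round(x,1).tolist() for x in fitcyl([t[0],s[0]],n)], fitcyl([t[0]],n)[0], fitcyl([s[0]],n)[0])
for n,sz in [('tile',(70,70,8)),('block',(68,62,44))]:
    print(n,fitbox(M[n],sz),fitbox(M[n][:1],sz),fitbox(M[n][1:],sz))
a=cv2.resize(T['image'][170:260,290:440],None,fx=4,fy=4);b=cv2.resize(S['image'][150:225,270:395],None,fx=4.8,fy=4.8)
im=np.vstack([a[:, :600],b[:360,:600]])
cv2.imwrite('pics/crop1.png',cv2.cvtColor(cv2.resize(im,(500,600)),cv2.COLOR_RGB2BGR))
E
```

```text
short_jar [[454.5, 272.6], [-0.8, 1.1, 0.2, 0.1, 0.2, -0.3, -0.6, -1.1]] [456.00347918 271.97665101] [452.41692666 273.48704778]
tall_jar [[426.1, 177.2], [-1.6, 2.4, 1.2, -1.0, -0.4, -3.2, 0.3, 0.5]] [428.33761879 176.41137876] [424.17621326 178.3808488 ]
middle_jar [[434.9, -409.2], [-0.4, -0.1, 0.3, -0.1, -2.1, -2.7, 15.9, 6.0]] [ 434.6401573  -409.19573521] [ 473.53158617 -402.2876068 ]
dropper_bottle [[438.1, -296.2], [0.0, 3.0, 0.4, -0.4, 0.0, -3.9, -1.4, 1.2]] [ 441.40737919 -295.83786593] [ 434.00491934 -294.18817944]
large_weight [[526.2, 198.5], [-0.9, -0.2, -1.3, -1.3, 1.1, 1.2, 1.2, -1.0]] [524.20902352 195.64182142] [528.06102444 200.42002135]
small_weight [[515.5, -169.4], [183.0, -0.2, 180.3, 0.9, -52.2, 17.0, -58.3, 6.3]] [520.10828525 282.7627729 ] [ 442.35531071 -313.44625751]
tile (array([463.43400393,  14.85391164,   0.61535418]), np.float64(0.7571155431049474)) (array([463.89961259,  13.22866121,  -1.99193244]), np.float64(0.43996017390186964)) (array([461.5112603 ,  18.00188687,  -1.14149984]), np.float64(0.7070799513343636))
block (array([ 456.53195851, -404.52130678,  -47.76228418]), np.float64(27.438649522436464)) (array([ 443.59756623, -417.01921241,  -15.57322084]), np.float64(3.573631373233797)) (array([ 456.62827224, -124.05310229,   -2.69630837]), np.float64(0.8908988203353717))
```

View pics/crop1.png

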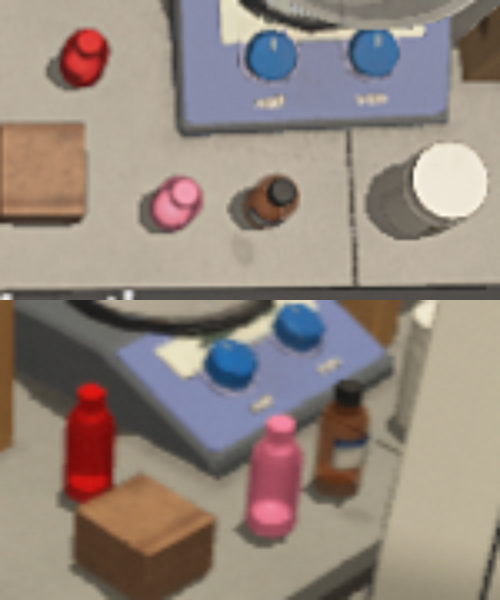

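The crop confirms it: the amber bottle with the black cap is the right-most of the three, next to the middle jar, with pink between it and the block. I'll turn the tool so that tool x = world +y and tool y = world +x, and go near the base.

Request:
move_arm --steps '[[[0,0,0],-1,0],[[0,0,0],-1,0],[[0,0,0],-1,0],[[0,0,0],-1,0],[[0,0,0],-1,0],[[0,0,0],-1,0],[[0,0,0],-1,0],[[0,0,0],-1,0],[[0,0,0],-1,0],[[0,0,0],-1,0],[[0,0,0],-1,0],[[0,0,0],-1,0],[[0,0,0],-0.89,0]]'

```text
t: 2.88
ee_pos: [269.5, -563.9, 241.4]
orientation: [-2.217, -2.226, -0.0]
ft_force: [1.2, -0.4, -0.4]
width: 88.0
grasp_force: 0.0
```

Request:
move_arm --steps '[[[1,0.35,0],0,0],[[1,0.35,0],0,0],[[1,0.35,0],0,0],[[1,0.35,0],0,0],[[1,0.35,0],0,0],[[1,0.35,0],0,0],[[1,0.35,0],0,0],[[1,0.35,0],0,0],[[1,0.35,0],0,0],[[1,0.35,0],0,0],[[1,0.3,0],0,0],[[0.8,0,0],0,0],[[0,0,0],0,0]]'

```text
t: 3.97
ee_pos: [364.2, -266.0, 241.3]
orientation: [-2.218, -2.223, -0.001]
ft_force: [-0.1, -0.1, -0.0]
width: 88.2
grasp_force: 0.0
```

Run:
```python
from fit import *
o=ctrl.get_obs();print(o['t'],o['ee_pos'],o['orientation'],o['qpos'])
W=cam('wrist');save(W,'w1.png');print(W['xyz'],np.round(W['rotation'],2).tolist())
for t in ['tile','block','dropper_bottle','middle_jar']:
    for b in cams.boxes_of('wrist',t)[:3]:
        print(t,np.round(b['rect']),round(b['p'],2), np.round(fitcyl([(W,b['rect'])],t)[0],1) if t in D else '')
T=cams.get_image('top')
for uv in [(305,240),(432,225)]: print('leg',at_z(T,(uv[0]/1.4,uv[1]/1.4),0))
```

```text
3.9667 [ 364.19616853 -266.02142088  241.25078102] [-2.21778315e+00 -2.22291859e+00 -5.23642047e-04] [-6.57588691e-01  1.65563706e-01  1.99920926e+00  6.33356172e-04
  9.78305515e-01 -6.60255663e-01]
[ 363.33691974 -185.54658593  384.00161215] [[1.0, 0.0, -0.0], [0.0, -0.96, -0.29], [-0.0, 0.29, -0.96]]
block [373.  67.  76.  69.] 0.61 
dropper_bottle [347. 157.  39.  28.] 0.84 [ 433.7 -222.6]
dropper_bottle [451. 101.  59.  35.] 0.57 [ 539.5 -163.2]
middle_jar [345. 304.  56.  59.] 0.55 [ 436.1 -400.1]
leg [592.38364663  80.90746673   0.        ]
leg [ 618.58334688 -148.52561045    0.        ]
```

View pics/w1.png

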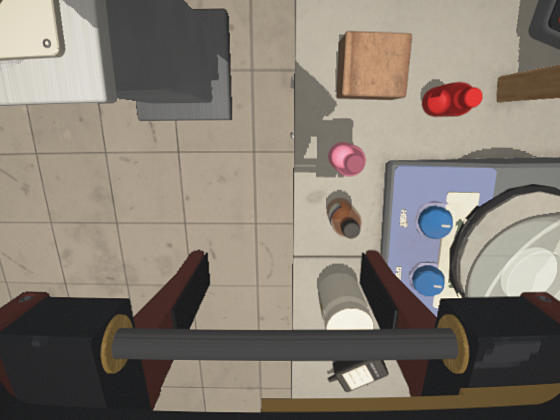

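Wrist view: block at (375,65), pink bottle (347,157), amber (343,215), red (452,99), middle jar at (345,300). I move on to view tile and block.

Request:
move_arm --steps '[[[1,0,0],0,0],[[1,0,0],0,0],[[1,0,0],0,0],[[1,0,0],0,0],[[1,0,0],0,0],[[1,0,0],0,0],[[1,0,0],0,0],[[0,0,0],0,0]]'

```text
t: 4.93
ee_pos: [364.1, -91.9, 241.3]
orientation: [-2.22, -2.222, -0.0]
ft_force: [-0.3, 0.1, 0.0]
width: 87.8
grasp_force: 0.0
```

Run:
```python
from fit import *
W=cam('wrist');save(W,'w2.png');print(ctrl.get_obs()['ee_pos'])
for n,sz in [('tile',(70,70,8)),('block',(68,62,44))]:
    for c in cams.cut_out('wrist',n)[:2]: print(n,c['p'],np.round(c['rect']),fitbox([(W,c['pixels'])],sz))
```

```text
[364.61001944 -93.18557298 241.41503744]
tile 0.98 [369. 100.  64.  66.] (array([4.61149421e+02, 1.33256934e+01, 3.68232157e-02]), np.float64(1.2382722931836432))
block 0.69 [362. 223.  66.  56.] (array([ 4.55585212e+02, -1.28651081e+02, -7.11306920e-02]), np.float64(1.845382826090859))
```

Request:
move_arm --steps '[[[1,0,0],0,0],[[1,0,0],0,0],[[1,0,0],0,0],[[1,0,0],0,0],[[1,0,0],0,0],[[1,0,0],0,0],[[1,0,0],0,0],[[1,0,0],0,0],[[1,0,0],0,0],[[1,0,0],0,0],[[0,0,0],0,0]]'

```text
t: 6.0
ee_pos: [366.2, 158.1, 241.6]
orientation: [2.221, 2.222, 0.003]
ft_force: [0.7, -0.8, -0.1]
width: 87.9
grasp_force: 0.0
```

Run:
```python
from fit import *
W=cam('wrist');save(W,'w3.png');print(ctrl.get_obs()['ee_pos'])
for n,sz in [('tile',(70,70,8))]:
    for c in cams.cut_out('wrist',n)[:2]: print(n,c['p'],np.round(c['rect']),fitbox([(W,c['pixels'])],sz))
for t in ['short_jar','tall_jar','large_weight','small_weight']:
    for b in cams.boxes_of('wrist',t)[:3]: print(t,np.round(b['rect']),round(b['p'],2),fitcyl([(W,b['rect'])],t))
```

```text
[365.62152159 156.6866497  241.37661127]
tile 0.65 [350. 292.  45.  51.] (array([455.56394442,  13.2164432 ,   2.34772351]), np.float64(4.658444802701638))
short_jar [372.  87.  71.  60.] 0.59 (array([454.33978684, 270.00404648]), array([ 1.4,  0.2, -0.9, -0.3]))
tall_jar [347. 183.  71.  69.] 0.69 (array([428.11380311, 177.9756761 ]), array([-0.9, -1.5,  0.6,  1.1]))
large_weight [416. 161.  36.  28.] 0.78 (array([523.07920809, 193.73064595]), array([ 0.3, -1.1, -0.3,  1.1]))
small_weight [421.  80.  30.  26.] 0.85 (array([519.70082032, 284.29980893]), array([-0.6, -0.2,  0.5,  0.2]))
```

View pics/w3.png

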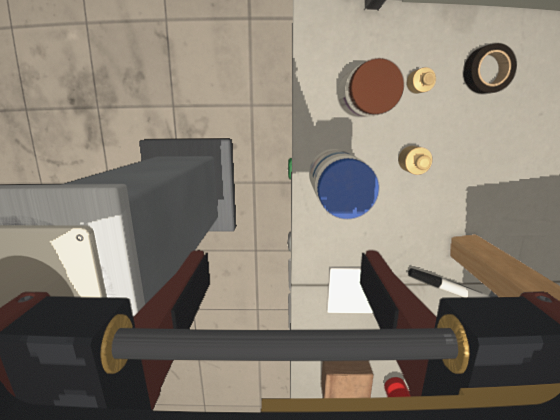

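View pics/w2.png

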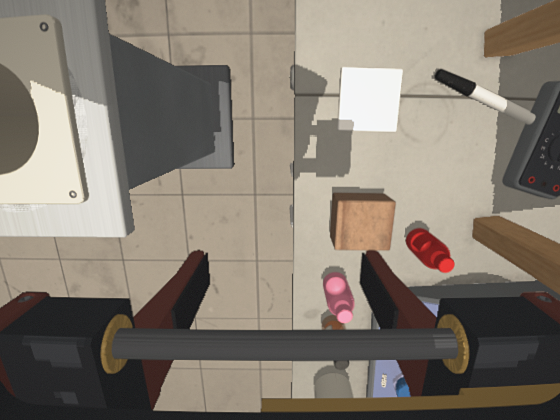

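Picture w3 shows short jar (372,87), tall jar (347,183), larger weight (416,161), smaller (422,80). Picture w2 shows the tile (370,100) slightly turned and the block (362,222). I'll refine tile and block by colour.

Run:
```python
from fit import *
d=cams.get_image('wrist'); M=np.array(d['mount'])
T=np.eye(4);T[:3,:3]=np.array([[0,1,0],[1,0,0],[0,0,-1]]);T[:3,3]=[364.4,-92.5,241.3];P=T@M
d['xyz']=P[:3,3];d['rotation']=P[:3,:3]
im=cv2.cvtColor(cv2.imread('pics/w2.png'),cv2.COLOR_BGR2HSV).astype(int)
H,S,V=im[...,0],im[...,1],im[...,2]
def win(m,a,b,c,e): z=np.zeros_like(m);z[b:e,a:c]=m[b:e,a:c];return z
t=win((V>215)&(S<40),325,55,415,145)
b=win((S>75)&((H<20)|(H>165))&(V>40),320,180,400,258)
for n,m,s in [('tile',t,(70,70,8)),('block',b,(68,62,44))]:
    m=cv2.morphologyEx(m.astype(np.uint8),cv2.MORPH_OPEN,np.ones((3,3)))>0
    print(n,m.sum(),cv2.boundingRect(m.astype(np.uint8)),cv2.minAreaRect(cv2.findContours(m.astype(np.uint8),0,2)[0][0]),[fitbox([(d,m)],s,y) for y in (0,-.04,.04)])
```

```text
tile 3634 (339, 67, 64, 65) ((370.0723876953125, 98.76898193359375), (60.83601379394531, 64.24189758300781), 3.3664605617523193) [(array([ 4.62319465e+02,  1.22169901e+01, -4.15579459e-01]), np.float64(2.1234618986060414)), (array([ 4.62319462e+02,  1.22169891e+01, -4.15719531e-01]), np.float64(2.123463812870708)), (array([ 4.62319467e+02,  1.22169906e+01, -4.15512239e-01]), np.float64(2.123460977385718))]
block 3506 (331, 193, 64, 65) ((361.98382568359375, 224.82418823242188), (62.67171096801758, 63.77033615112305), 2.862405300140381) [(array([ 457.42896469, -131.30510153,    0.88852127]), np.float64(1.7254591813451305)), (array([ 457.72778967, -131.30040547,   -2.48519798]), np.float64(1.658708162308091)), (array([ 457.42897668, -131.30509213,    0.88841822]), np.float64(1.725460065831869))]
```

Run:
```python
from fit import *
d=cams.get_image('wrist'); M=np.array(d['mount'])
T=np.eye(4);T[:3,:3]=np.array([[0,1,0],[1,0,0],[0,0,-1]]);T[:3,3]=[364.4,-92.5,241.3];P=T@M
d['xyz']=P[:3,3];d['rotation']=P[:3,:3]
im=cv2.imread('pics/w2.png');hs=cv2.cvtColor(im,cv2.COLOR_BGR2HSV).astype(int)
H,S,V=hs[...,0],hs[...,1],hs[...,2]
t=np.zeros(V.shape,np.uint8);t[55:145,325:415]=((V>215)&(S<40))[55:145,325:415]
c=max(cv2.findContours(t,0,1)[0],key=cv2.contourArea)
W=np.array([at_z(d,p+0.0,8)[:2] for p in c[:,0].astype(float)],np.float32)
print('tile',cv2.minAreaRect(W),np.round(np.array([at_z(d,p,8)[:2] for p in [(342.5,67.5),(402,69),(397.5,131),(339,129.5)]]),1).tolist())
cv2.imwrite('pics/w2c.png',cv2.resize(im[55:260,320:410],None,fx=2.9*1.0,fy=2.9,interpolation=cv2.INTER_CUBIC))
```

```text
tile ((461.50103759765625, 11.94418716430664), (69.6756362915039, 69.40655517578125), 89.18814086914062) [[428.6, 46.1], [496.1, 45.5], [497.4, -22.7], [427.7, -21.6]]
```

View pics/w2c.png

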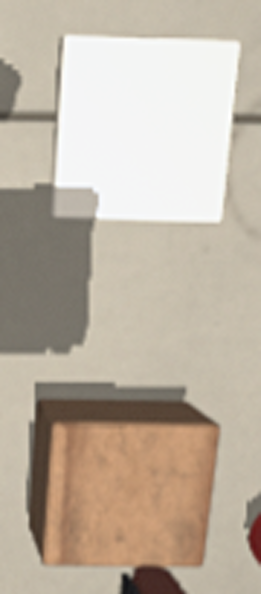

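Run:
```python
from fit import *
d=cams.get_image('wrist'); M=np.array(d['mount'])
T=np.eye(4);T[:3,:3]=np.array([[0,1,0],[1,0,0],[0,0,-1]]);T[:3,3]=[364.4,-92.5,241.3];P=T@M
d['xyz']=P[:3,3];d['rotation']=P[:3,:3]
Q=np.array([at_z(d,(320+(a-1)/2.9,55+(b-1)/2.9),44)[:2] for a,b in [(51,422),(219,424),(204,566),(42,566)]])
print(np.round(Q,1).tolist(),Q.mean(0),np.linalg.norm(Q-np.roll(Q,1,0),axis=1))
print(at_z(d,(320+35/2.9,55+399/2.9),0),at_z(d,(320+187/2.9,55+401/2.9),0))
```

```text
[[423.5, -98.2], [489.9, -98.9], [490.2, -159.4], [422.9, -159.2]] [ 456.61220497 -128.90448609] [61.02790731 66.42082431 60.51757734 67.25043751]
[424.12767069 -99.43621445   0.        ] [ 491.35828521 -100.15638562    0.        ]
```

Request:
move_arm --steps '[[[1,0,0],0,0],[[1,0,0],0,0],[[1,0,0],0,0],[[1,0,0],0,0],[[0.55,0,0],0,0],[[0,0,0],-1,0],[[0,0,0],-1,0],[[0,0,0],-1,0],[[0,0,0],-1,0],[[0,0,0],0,0],[[0,0,0],0,0]]'

```text
t: 7.37
ee_pos: [364.7, 269.6, 241.4]
orientation: [1.806, 2.571, 0.0]
ft_force: [-0.9, 0.0, 1.0]
width: 87.9
grasp_force: 0.0
```

```bash
cat > go.py <<'E'
import sys; from h import *
def go(x,y,z):
    o=ctrl.get_obs();M=R.from_rotvec(o['orientation']).as_matrix()
    d=M.T@(np.array([x,y,z])-o['ee_pos'])/25
    a=np.degrees(np.arctan2(M[1,1],M[0,1]))
    print('t %.1f'%o['t'],'at',np.round(o['ee_pos'],1),'yaw(toolY)',round(a,2),'units',np.round(d,2),'w',round(o['width'],1),'tilt',np.round(M[2],3))
if __name__=='__main__': go(*map(float,sys.argv[1:4]))
E
python3 - <<'E'
from go import *; from fit import *
go(454.3,270.5,40)
W=cam('wrist')
for t in ['short_jar','tall_jar','large_weight']:
    for b in cams.boxes_of('wrist',t)[:2]: print(t,np.round(b['rect']),round(b['p'],2),fitcyl([(W,b['rect'])],t))
E
```

```text
t 7.4 at [364.7 269.6 241.4] yaw(toolY) 19.82 units [-1.18  3.38  8.06] w 87.9 tilt [-0.  0. -1.]
short_jar [360. 221.  59.  59.] 0.65 (array([454.85753973, 271.07596005]), array([-0. , -2.1,  0. ,  1.4]))
tall_jar [310. 290.  55.  85.] 0.87 (array([426.82524286, 174.6509384 ]), array([-0.4, -1.2,  0.3,  1.1]))
```

Request:
move_arm --steps '[[[-0.3,0.85,0],0,0],[[-0.3,0.85,0],0,0],[[-0.3,0.85,0],0,0],[[-0.28,0.83,0],0,0],[[0,0,0.9],0,0],[[0,0,0.9],0,0],[[0,0,0.9],0,0],[[0,0,0.9],0,0],[[0,0,0.9],0,0],[[0,0,0.9],0,0],[[0,0,0.9],0,0],[[0,0,0.9],0,0],[[0,0,0.86],0,0],[[0,0,0],0,0],[[0,0,0],0,0]]'

```text
t: 8.82
ee_pos: [453.5, 270.6, 39.2]
orientation: [-1.802, -2.572, 0.004]
ft_force: [0.4, 0.5, -0.4]
width: 88.1
grasp_force: 0.0
```

Request:
move_arm --steps '[[[0,0,0],0,1],[[0,0,0],0,1],[[0,0,0],0,1],[[0,0,0],0,1],[[0,0,0],0,1],[[0,0,0],0,1],[[0,0,0],0,1],[[0,0,0],0,1]]'

```text
t: 9.48
ee_pos: [454.4, 271.2, 40.4]
orientation: [1.802, 2.573, 0.001]
ft_force: [-1.1, -0.5, 6.9]
width: 52.4
grasp_force: 30.0
```

Request:
move_arm --steps '[[[0,0,-0.6],0,1],[[0,0,-0.9],0,1],[[0,0,-0.9],0,1],[[0,0,-0.9],0,1],[[0,0,-0.9],0,1],[[0,0,-0.9],0,1],[[0,0,-0.9],0,1],[[0,0,-0.5],0,1],[[0.3,-0.85,0],0,1],[[0.3,-0.85,0],0,1],[[0.3,-0.85,0],0,1],[[0.28,-0.83,0],0,1],[[0,0,0],1,1],[[0,0,0],1,1],[[0,0,0],1,1],[[0,0,0],1,1],[[-0.6,0,0],0,1],[[-1,0,0],0,1],[[-1,0,0],0,1],[[-1,0,0],0,1]]'

```text
t: 11.15
ee_pos: [364.1, 178.9, 202.2]
orientation: [-2.22, -2.222, 0.001]
ft_force: [1.0, -0.1, -0.8]
width: 52.7
grasp_force: 30.0
```

Request:
move_arm --steps '[[[-1,0,0],0,1],[[-1,0,0],0,1],[[-1,0,0],0,1],[[-1,0,0],0,1],[[-1,0,0],0,1],[[-1,0,0],0,1],[[-0.7,0,0],0,1],[[0,0,0],0,1],[[0,0,0],0,1]]'

```text
t: 11.9
ee_pos: [364.4, 11.9, 202.3]
orientation: [-2.224, -2.218, -0.0]
ft_force: [0.6, 1.0, -0.4]
width: 53.1
grasp_force: 30.0
```

```bash
python3 go.py 461.8 12.2 49
```

```text
t 11.9 at [364.4  11.9 202.3] yaw(toolY) -0.16 units [0.02 3.9  6.13] w 53.1 tilt [ 0. -0. -1.]
```

Request:
move_arm --steps '[[[0,1,0],0,1],[[0,1,0],0,1],[[0,1,0],0,1],[[0,0.9,0],0,1],[[0,0,0.9],0,1],[[0,0,0.9],0,1],[[0,0,0.9],0,1],[[0,0,0.9],0,1],[[0,0,0.9],0,1],[[0,0,0.9],0,1],[[0,0,0.4],0,1],[[0,0,0.2],0,1],[[0,0,0.1],0,1],[[0,0,0],0,1],[[0,0,0],0,1]]'

```text
t: 13.15
ee_pos: [462.7, 12.5, 50.7]
orientation: [2.221, 2.221, 0.002]
ft_force: [0.2, -0.1, -0.9]
width: 52.4
grasp_force: 30.0
```

```bash
python3 go.py 461.8 12.2 48.5; python3 -c "
from workcell import ctrl
print(ctrl.get_obs()['ft_force'])"
```

```text
t 13.2 at [462.7  12.5  50.7] yaw(toolY) 0.0 units [-0.01 -0.04  0.09] w 52.4 tilt [ 0.     0.001 -1.   ]
[ 0.16139378 -0.06297563 -0.92482451]
```

Request:
move_arm --steps '[[[0,0,0.04],0,1],[[0,0,0.04],0,1],[[0,0,0],0,1],[[0,0,0],0,1]]'

```text
t: 13.48
ee_pos: [462.6, 12.3, 48.4]
orientation: [2.221, 2.221, 0.002]
ft_force: [0.8, 0.4, 3.6]
width: 52.4
grasp_force: 30.0
```

Request:
move_arm --steps '[[[0,0,0],0,0.2],[[0,0,0],0,0.2],[[0,0,0],0,0.1],[[0,0,0],0,0],[[0,0,0],0,0],[[0,0,0],0,0],[[0,0,-0.6],0,0],[[0,0,-0.9],0,0],[[0,0,-0.9],0,0],[[0,0,-0.9],0,0],[[0,0,-0.9],0,0],[[0,0,-0.9],0,0],[[0,0,-0.9],0,0],[[0,0,-0.9],0,0],[[0,0,-0.8],0,0],[[0,-1,0],0,0],[[0,-1,0],0,0],[[0,-1,0],0,0],[[0,-0.9,0],0,0],[[0,0,0],0,0]]'

```text
t: 15.15
ee_pos: [360.1, 12.4, 239.6]
orientation: [-2.22, -2.22, 0.004]
ft_force: [-0.6, 0.7, -0.3]
width: 87.7
grasp_force: 0.0
```

Request:
move_arm --steps '[[[1,0,0],0,0],[[1,0,0],0,0],[[1,0,0],0,0],[[0.6,0,0],0,0],[[0,0,0],0,0]]'

```text
t: 15.57
ee_pos: [365.2, 104.3, 240.5]
orientation: [2.219, 2.224, 0.002]
ft_force: [0.4, -0.6, -0.0]
width: 87.7
grasp_force: 0.0
```

Run:
```python
from go import *; from fit import *
go(427,176,55)
W=cam('wrist');save(W,'w4.png')
for t in ['short_jar','tall_jar','large_weight']:
    for b in cams.boxes_of('wrist',t)[:2]: print(t,np.round(b['rect']),round(b['p'],2),fitcyl([(W,b['rect'])],t,8 if t[0]=='s' else 0))
```

```text
t 15.6 at [365.2 104.3 240.5] yaw(toolY) 0.13 units [2.86 2.47 7.43] w 87.7 tilt [ 0.001  0.001 -1.   ]
short_jar [361. 272.  41.  67.] 0.7 (array([447.25064179,  13.71367464]), array([-13.8,  -0.6,   1.5,   0.7]))
tall_jar [349. 130.  76.  65.] 0.57 (array([425.57970696, 176.3339036 ]), array([-0.3, -1.1,  0.2,  1.5]))
large_weight [421. 114.  36.  29.] 0.88 (array([520.74807139, 193.1981571 ]), array([-0.9, -0.5,  0.8,  0.6]))
```

View pics/w4.png

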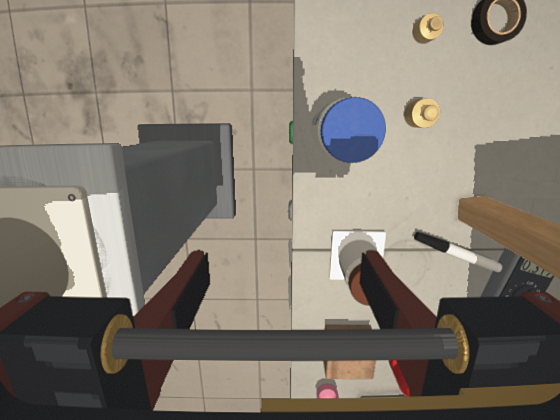

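The short jar stands on the tile; the blue-lid tall jar is at (353,130). Next: the tall jar.

Request:
move_arm --steps '[[[1,0,0],0,0],[[1,0,0],0,0],[[0.86,0.6,0],0,0],[[0,0.9,0],0,0],[[0,0.96,0],0,0],[[0,0,0.9],0,0],[[0,0,0.9],0,0],[[0,0,0.9],0,0],[[0,0,0.9],0,0],[[0,0,0.9],0,0],[[0,0,0.9],0,0],[[0,0,0.9],0,0],[[0,0,0.7],0,0],[[0,0,0.4],0,0],[[0,0,0],0,0],[[0,0,0],0,0]]'

```text
t: 17.1
ee_pos: [426.2, 173.3, 55.3]
orientation: [-2.222, -2.22, 0.001]
ft_force: [-0.2, 0.5, -0.3]
width: 87.8
grasp_force: 0.0
```

Request:
move_arm --steps '[[[0,0,0],0,1],[[0,0,0],0,1],[[0,0,0],0,1],[[0,0,0],0,1],[[0,0,0],0,1],[[0,0,0],0,1],[[0,0,0],0,1]]'

```text
t: 17.68
ee_pos: [426.4, 174.0, 56.0]
orientation: [2.221, 2.221, 0.001]
ft_force: [-1.6, -0.8, 6.6]
width: 59.8
grasp_force: 30.0
```

```bash
python3 go.py 365 176 230
```

```text
t 17.7 at [426.4 174.   56. ] yaw(toolY) 0.0 units [ 0.08 -2.45 -6.96] w 59.8 tilt [ 0.     0.001 -1.   ]
```

Request:
move_arm --steps '[[[0,0,-0.6],0,1],[[0,0,-0.9],0,1],[[0,0,-0.9],0,1],[[0,0,-0.9],0,1],[[0,0,-0.9],0,1],[[0,0,-0.9],0,1],[[0,0,-0.9],0,1],[[0,0,-0.4],0,1],[[0,-0.9,0],0,1],[[0,-0.9,0],0,1],[[0,-0.65,0],0,1],[[-0.6,0,0],0,1],[[-1,0,0],0,1],[[-1,0,0],0,1],[[-1,0,0],0,1],[[-1,0,0],0,1],[[-1,0,0],0,1],[[-1,0,0],0,1],[[-1,0,0],0,1],[[-1,0,0],0,1]]'

```text
t: 19.35
ee_pos: [364.1, -42.2, 214.8]
orientation: [-2.221, -2.221, 0.001]
ft_force: [-0.0, 0.5, -1.2]
width: 59.8
grasp_force: 30.0
```

Request:
move_arm --steps '[[[-1,0,0],0,1],[[-1,0,0],0,1],[[-1,0,0],0,1],[[-0.6,0,0],0,1],[[0,0,0],0,1],[[0,0,0],0,1],[[0,0,0],0,1]]'

```text
t: 19.93
ee_pos: [364.2, -130.5, 214.9]
orientation: [-2.221, -2.22, 0.001]
ft_force: [0.9, 0.6, -3.0]
width: 59.9
grasp_force: 30.0
```

```bash
python3 go.py 457.5 -131 102
```

```text
t 19.9 at [ 364.2 -130.5  214.9] yaw(toolY) -0.03 units [-0.02  3.74  4.51] w 59.9 tilt [ 0.001 -0.001 -1.   ]
```

Request:
move_arm --steps '[[[0,0.9,0],0,1],[[0,0.9,0],0,1],[[0,0.9,0],0,1],[[0,0.7,0],0,1],[[0,0.32,0],0,1],[[0,0,0.9],0,1],[[0,0,0.9],0,1],[[0,0,0.9],0,1],[[0,0,0.9],0,1],[[0,0,0.6],0,1],[[0,0,0.3],0,1],[[0,0,0],0,1],[[0,0,0.06],0,1],[[0,0,0.04],0,1],[[0,0,0],0,1],[[0,0,0],0,1]]'

```text
t: 21.27
ee_pos: [458.3, -131.3, 101.2]
orientation: [2.221, 2.22, 0.001]
ft_force: [-0.6, -0.4, -3.2]
width: 59.4
grasp_force: 30.0
```

```bash
python3 go.py 457.5 -131 99.5; python3 -c "
from workcell import ctrl
print(ctrl.get_obs()['ft_force'])"
```

```text
t 21.3 at [ 458.3 -131.3  101.2] yaw(toolY) -0.01 units [ 0.01 -0.03  0.07] w 59.4 tilt [-0.     0.002 -1.   ]
[-0.60882559 -0.37149013 -3.219665  ]
```

Request:
move_arm --steps '[[[0,0,0.03],0,1],[[0,0,0.03],0,1],[[0,0,0],0,1],[[0,0,0],0,1]]'

```text
t: 21.6
ee_pos: [458.3, -131.4, 100.0]
orientation: [2.221, 2.22, 0.001]
ft_force: [-3.1, 1.1, 9.6]
width: 59.7
grasp_force: 30.0
```

Contact. I release, rise and retreat toward the dropper bottle at x≈365.

Request:
move_arm --steps '[[[0,0,0],0,0.2],[[0,0,0],0,0.15],[[0,0,0],0,0.15],[[0,0,0],0,0.15],[[0,0,0],0,0.15],[[0,0,-0.6],0,0.15],[[0,0,-0.9],0,0.15],[[0,0,-0.9],0,0.15],[[0,0,-0.9],0,0.15],[[0,0,-0.9],0,0.15],[[0,0,-0.9],0,0.15],[[0,0,-0.6],0,0.15],[[0,-1,0],0,0.15],[[0,-1,0],0,0.15],[[0,-1,0],0,0.15],[[0,-0.8,0],0,0.15],[[-1,0,0],0,0.2],[[-1,0,0],0,0.3],[[-1,0,0],0,0.3],[[-1,0,0],0,0.3]]'

```text
t: 23.27
ee_pos: [362.5, -232.2, 241.5]
orientation: [2.221, 2.221, 0.0]
ft_force: [0.1, 0.7, 0.0]
width: 61.7
grasp_force: 0.0
```

Request:
move_arm --steps '[[[-1,0,0],0,0.3],[[-1,0,0],0,0.3],[[-0.6,0,0],0,0.3],[[0,0,0],0,0.3],[[0,0,0],0,0.3]]'

```text
t: 23.68
ee_pos: [362.4, -296.1, 241.0]
orientation: [-2.223, -2.219, -0.0]
ft_force: [-1.2, 0.4, 0.6]
width: 61.8
grasp_force: 0.0
```

Run:
```python
from go import *; from fit import *
go(438,-296,40)
W=cam('wrist');save(W,'w5.png')
for b in cams.boxes_of('wrist','dropper_bottle')[:3]: print(np.round(b['rect']),round(b['p'],2),fitcyl([(W,b['rect'])],'dropper_bottle'))
for b in cams.boxes_of('wrist','tall_jar')[:1]: print(np.round(b['rect']),round(b['p'],2),fitcyl([(W,b['rect'])],'tall_jar',44))
```

```text
t 23.7 at [ 362.4 -296.1  241. ] yaw(toolY) -0.1 units [0.   3.03 8.04] w 61.8 tilt [ 0.001 -0.001 -1.   ]
[456.  72.  63.  38.] 0.92 (array([ 539.90268301, -163.91687841]), array([-1.5, -0.7,  0.9,  1.1]))
[348. 193.  38.  40.] 0.75 (array([ 435.08285369, -296.03152386]), array([ 0.9,  1. , -0.6, -0.8]))
[350. 131.  37.  33.] 0.56 (array([ 433.14863904, -225.45546251]), array([-1.3, -0.4,  0.8,  0.4]))
[410.  33. 112.  60.] 0.72 (array([ 461.45455734, -164.88125193]), array([-0.6, -0.7,  0.4, 37.9]))
```

View pics/w5.png

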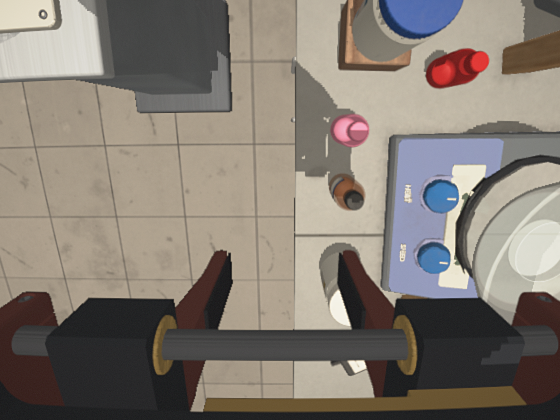

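The amber bottle stands at (348,193), the pink at (350,131). The hotplate edge is close, so I'll grip across y, with the camera side toward the base.

Request:
move_arm --steps '[[[0,0,0],-1,0.43],[[0,0,0],-1,0.43],[[0,0,0],-1,0.43],[[0,0,0],-1,0.43],[[0,0,0],-1,0.43],[[0,0,0],-1,0.43],[[0,0,0],-1,0.43],[[0,0,0],-1,0.43],[[0,0,0],-1,0.43],[[0,0,0],-1,0.43],[[0,0,0],-1,0.43],[[0,0,0],-1,0.43],[[0,0,0],-1,0.43],[[0,0,0],-1,0.43],[[0,0,0],-1,0.43],[[0,0,0],-1,0.43],[[0,0,0],-1,0.43],[[0,0,0],-1,0.43],[[0,0,0],0,0.43],[[0,0,0],0,0.43]]'

```text
t: 25.5
ee_pos: [362.9, -295.3, 241.4]
orientation: [-0.003, -3.142, -0.0]
ft_force: [0.0, 0.1, -0.5]
width: 50.2
grasp_force: 0.0
```

Run:
```python
from go import *; from fit import *
go(436,-296,36)
W=cam('wrist')
for b in cams.boxes_of('wrist','dropper_bottle')[:4]: print(np.round(b['rect']),round(b['p'],2),fitcyl([(W,b['rect'])],'dropper_bottle'))
```

```text
t 25.5 at [ 362.9 -295.3  241.4] yaw(toolY) 89.91 units [-2.93 -0.02  8.22] w 50.2 tilt [ 0.  0. -1.]
[287. 252.  29.  47.] 0.81 (array([ 433.10215822, -292.74188506]), array([ 0. , -0.5, -0. ,  0.4]))
[345. 251.  34.  43.] 0.57 (array([ 430.62350636, -221.164751  ]), array([-0.1, -3.1,  0.1,  1.5]))
```

Request:
move_arm --steps '[[[-0.95,0.03,0],0,0.43],[[-0.95,0,0],0,0.43],[[-0.96,0,0],0,0.43],[[0,0,0.9],0,0.43],[[0,0,0.9],0,0.43],[[0,0,0.9],0,0.43],[[0,0,0.9],0,0.43],[[0,0,0.9],0,0.43],[[0,0,0.9],0,0.43],[[0,0,0.9],0,0.43],[[0,0,0.7],0,0.43],[[0,0,0.6],0,0.43],[[0,0,0.6],0,0.43],[[0,0,0],0,0.43],[[0,0,0],0,0.43],[[0,0,0],0,0.43]]'

```text
t: 26.93
ee_pos: [434.6, -295.6, 36.9]
orientation: [0.001, 3.141, -0.0]
ft_force: [-0.2, -0.1, -0.7]
width: 50.2
grasp_force: 0.0
```

Request:
move_arm --steps '[[[0,0,0],0,0.6],[[0,0,0],0,0.7],[[0,0,0],0,1],[[0,0,0],0,1],[[0,0,0],0,1],[[0,0,0],0,1]]'

```text
t: 27.43
ee_pos: [434.7, -295.7, 37.2]
orientation: [0.0, 3.141, -0.001]
ft_force: [-0.4, 1.4, 6.5]
width: 33.5
grasp_force: 30.0
```

Request:
move_arm --steps '[[[0,0,-0.5],0,1],[[0,0,-0.9],0,1],[[0,0,-0.9],0,1],[[0,0,-0.9],0,1],[[0,0,-0.9],0,1],[[0,0,-0.9],0,1],[[0,0,-0.9],0,1],[[0,0,-0.9],0,1],[[0.95,0,-0.3],0,1],[[0.95,0,0],0,1],[[0.96,0,0],0,1],[[0,0,0],1,1],[[0,0,0],1,1],[[0,0,0],1,1],[[0,0,0],1,1],[[0,0,0],1,1],[[0,0,0],1,1],[[0,0,0],1,1],[[0,0,0],1,1],[[0,0,0],1,1]]'

```text
t: 29.1
ee_pos: [362.6, -295.3, 214.6]
orientation: [1.209, 2.899, -0.0]
ft_force: [0.6, -0.6, -1.3]
width: 33.4
grasp_force: 30.0
```

Request:
move_arm --steps '[[[0,0,0],1,1],[[0,0,0],1,1],[[0,0,0],1,1],[[0,0,0],1,1],[[0,0,0],1,1],[[0,0,0],1,1],[[0,0,0],1,1],[[0,0,0],1,1],[[0,0,0],1,1],[[0.6,0,0],0,1],[[1,0,0],0,1],[[1,0,0],0,1],[[1,0,0],0,1],[[1,0,0],0,1],[[1,0,0],0,1],[[1,0,0],0,1],[[0.5,0,0],0,1],[[0,0,0],0,1],[[0,0,0],0,1]]'

```text
t: 30.68
ee_pos: [362.5, -117.1, 214.3]
orientation: [2.217, 2.225, 0.0]
ft_force: [-0.1, -0.2, -0.1]
width: 33.4
grasp_force: 30.0
```

Run:
```python
from go import *; from fit import *
go(459.3,-58,37)
W=cam('wrist');save(W,'w6.png')
for t,z in [('short_jar',8),('tall_jar',44)]:
  for b in cams.boxes_of('wrist',t)[:1]: print(t,np.round(b['rect']),round(b['p'],2),fitcyl([(W,b['rect'])],t,z))
```

```text
t 30.7 at [ 362.5 -117.1  214.3] yaw(toolY) 0.21 units [2.35 3.88 7.09] w 33.4 tilt [-0.  0. -1.]
short_jar [401.  64.  85.  73.] 0.83 (array([465.02639989,  11.65255028]), array([ 0.2, -0.6, -0.2,  0.9]))
tall_jar [398. 237. 102.  98.] 0.83 (array([ 456.89122102, -129.72946239]), array([-1.5, -2.2,  0.8,  1.5]))
```

View pics/w6.png

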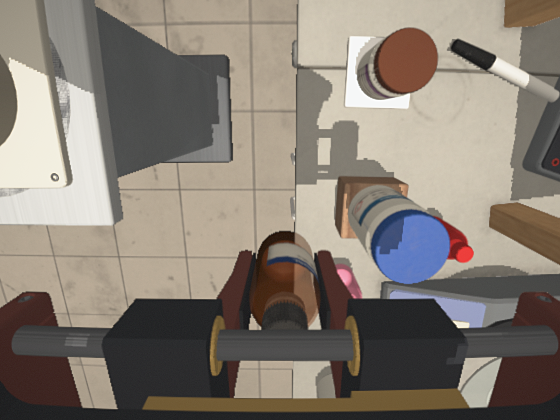

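Request:
move_arm --steps '[[[0.8,0,0],0,1],[[0.9,0,0],0,1],[[0.68,0,0],0,1],[[0,0.9,0],0,1],[[0,0.9,0],0,1],[[0,0.9,0],0,1],[[0,0.7,0],0,1],[[0,0.5,0],0,1],[[0,0,0.7],0,1],[[0,0,0.9],0,1],[[0,0,0.9],0,1],[[0,0,0.7],0,1],[[0,0,0],0,1],[[0,0,0],0,1]]'

```text
t: 32.0
ee_pos: [459.6, -58.9, 133.3]
orientation: [-2.221, -2.219, 0.002]
ft_force: [-0.5, 0.4, -0.6]
width: 33.4
grasp_force: 30.0
```

```bash
python3 go.py 460 -57.5 36.5
```

```text
t 32.0 at [459.6 -58.9 133.3] yaw(toolY) -0.05 units [0.05 0.02 3.87] w 33.4 tilt [ 0.    -0.003 -1.   ]
```

Request:
move_arm --steps '[[[0.04,0,0.6],0,1],[[0,0,0.7],0,1],[[0,0,0.7],0,1],[[0,0,0.7],0,1],[[0,0,0.5],0,1],[[0,0,0.4],0,1],[[0,0,0.15],0,1],[[0,0,0.05],0,1],[[0,0,0.05],0,1],[[0,0,0],0,1],[[0,0,0],0,1]]'

```text
t: 32.92
ee_pos: [460.8, -57.5, 38.3]
orientation: [2.221, 2.221, 0.001]
ft_force: [-0.3, -0.6, -0.4]
width: 33.4
grasp_force: 30.0
```

Request:
move_arm --steps '[[[0,0,0.04],0,1],[[0,0,0.02],0,1],[[0,0,0],0,1],[[0,0,0],0,1]]'

```text
t: 33.25
ee_pos: [460.8, -57.5, 37.1]
orientation: [2.221, 2.221, 0.001]
ft_force: [-1.7, -0.6, 12.0]
width: 33.4
grasp_force: 30.0
```

Request:
move_arm --steps '[[[0,0,0],0,0.55],[[0,0,0],0,0.4],[[0,0,0],0,0.35],[[0,0,0],0,0.35],[[0,0,-0.4],0,0.35],[[0,0,-0.8],0,0.35],[[0,0,-0.9],0,0.35],[[0,0,-0.9],0,0.35],[[0,0,-0.9],0,0.35],[[0,0,-0.9],0,0.35],[[0,0,-0.9],0,0.35],[[0,0,-0.9],0,0.35],[[0,0,-0.9],0,0.35],[[0,0,-0.6],0,0.35],[[0,-1,0],0,0.35],[[0,-1,0],0,0.35],[[0,-1,0],0,0.35],[[0,-0.8,0],0,0.35],[[1,0,0],0,0.35],[[1,0,0],0,0.35]]'

```text
t: 34.92
ee_pos: [364.0, -7.6, 239.2]
orientation: [2.225, 2.217, 0.0]
ft_force: [0.7, -0.3, -0.3]
width: 57.0
grasp_force: 0.0
```

Request:
move_arm --steps '[[[1,0,0],0,0.35],[[1,0,0],0,0.35],[[1,0,0],0,0.35],[[1,0,0],0,0.35],[[1,0,0],0,0.35],[[1,0,0],0,0.35],[[0,0,0],0,0.35],[[0,0,0],0,0.35]]'

```text
t: 35.58
ee_pos: [365.0, 143.3, 239.0]
orientation: [2.218, 2.224, -0.0]
ft_force: [-0.2, 0.4, 0.3]
width: 57.5
grasp_force: 0.0
```

Run:
```python
from go import *; from fit import *
go(523,195,21)
W=cam('wrist')
for t,z in [('large_weight',0),('short_jar',8),('small_weight',0)]:
  for b in cams.boxes_of('wrist',t)[:2]: print(t,np.round(b['rect']),round(b['p'],2),fitcyl([(W,b['rect'])],t,z))
save(W,'w7.png')
```

```text
t 35.6 at [365.  143.3 239. ] yaw(toolY) 0.16 units [2.05 6.33 8.72] w 57.5 tilt [-0.  0. -1.]
large_weight [420. 148.  33.  27.] 0.62 (array([522.19267185, 194.92347557]), array([-2. , -1.4,  1.6,  1.4]))
short_jar [376. 285.  26.  35.] 0.55 (array([458.22738843,  19.79145996]), array([-29.4,  -7.1,   1.6,  28.1]))
small_weight [426.  68.  34.  30.] 0.83 (array([520.94205853, 282.5314861 ]), array([ 1.2,  0.9, -1.1, -1.1]))
small_weight [337. 381.  34.  35.] 0.31 (array([ 451.47631952, -150.19953372]), array([11.5,  3.3, -3.4, -4.9]))
```

View pics/w7.png

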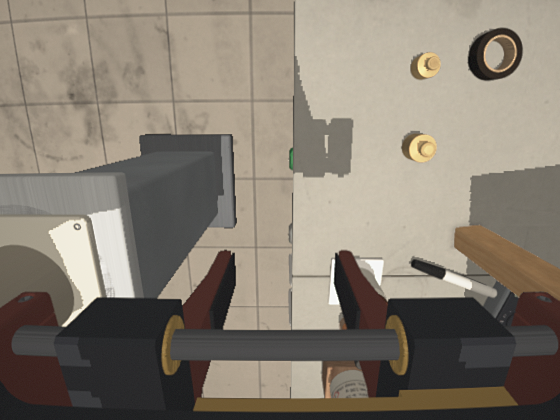

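Picture w7: larger weight at (422,148). The tile at (355,280) is partly behind the finger and I can't clearly see the short jar, so I check with the scene camera.

Run:
```python
from fit import *
S=cam('scene');save(S,'s2.png',(160,120,400,300),2.6)
for t,z in [('short_jar',8),('tall_jar',44),('dropper_bottle',0)]:
  for b in cams.boxes_of('scene',t)[:3]: print(t,np.round(b['rect']),round(b['p'],2),fitcyl([(S,b['rect'])],t,z)[0])
```

```text
short_jar [262. 225.  24.  38.] 0.97 [458.43752532  16.79468956]
tall_jar [305. 185.  26.  48.] 0.68 [ 459.59458578 -120.26113581]
tall_jar [284. 216.  15.  29.] 0.35 [431.26199513 -24.69914675]
dropper_bottle [290. 187.  13.  29.] 0.76 [ 538.01352556 -147.74294241]
dropper_bottle [283. 215.  15.  30.] 0.69 [461.08670977 -51.33935464]
dropper_bottle [338. 195.  15.  37.] 0.56 [ 426.04078639 -215.94207781]
```

View pics/s2.png

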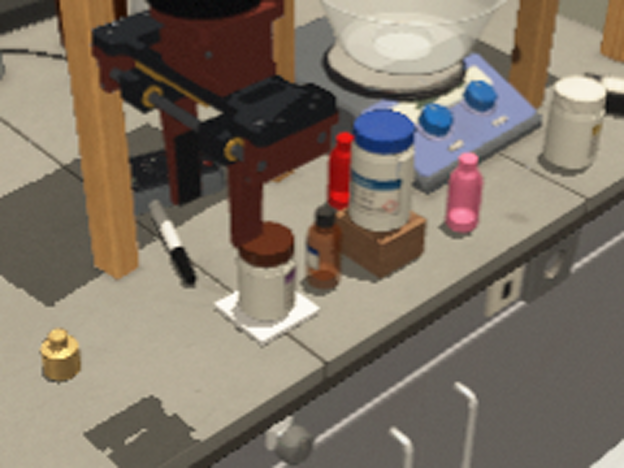

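All three stand as wanted in the scene picture: short jar (265,270) on the tile, amber bottle (322,250), tall jar (382,170) on the block. Now the weight.

Request:
move_arm --steps '[[[1,0,0],0,0.35],[[1,0,0],0,0.35],[[0.04,0.9,0],0,0.35],[[0,1,0],0,0.35],[[0,1,0],0,0.35],[[0,1,0],0,0.35],[[0,1,0],0,0.35],[[0,0.9,0],0,0.35],[[0,0.5,0.4],0,0.35],[[0,0,0.9],0,0.35],[[0,0,0.9],0,0.35],[[0,0,0.9],0,0.35],[[0,0,0.9],0,0.35],[[0,0,0.9],0,0.35],[[0,0,0.9],0,0.35],[[0,0,0.7],0,0.35],[[0,0,0.6],0,0.35],[[0,0,0.5],0,0.35],[[0,0,0],0,0.35],[[0,0,0],0,0.35]]'

```text
t: 37.65
ee_pos: [522.7, 193.2, 48.2]
orientation: [-2.222, -2.22, 0.002]
ft_force: [-0.0, 0.1, -0.5]
width: 57.2
grasp_force: 0.0
```

Run:
```python
from go import *; from fit import *
go(522.5,194.7,21)
W=cam('wrist')
for b in cams.boxes_of('wrist','large_weight')[:2]: print(np.round(b['rect']),round(b['p'],2),fitcyl([(W,b['rect'])],'large_weight'))
```

```text
t 37.6 at [522.7 193.2  48.2] yaw(toolY) -0.03 units [ 0.06 -0.01  1.09] w 57.2 tilt [-0.    -0.001 -1.   ]
[284. 253.  56.  63.] 0.77 (array([521.37861657, 195.86588692]), array([ 0.3, -1.3, -0.3,  1.2]))
```

Request:
move_arm --steps '[[[0.07,0,0.6],0,0.35],[[0,0,0.45],0,0.35],[[0,0,0],0,0.35],[[0,0,0],0,0.5],[[0,0,0],0,1],[[0,0,0],0,1],[[0,0,0],0,1],[[0,0,0],0,1],[[0,0,0],0,1]]'

```text
t: 38.5
ee_pos: [523.2, 195.4, 22.9]
orientation: [2.221, 2.221, 0.001]
ft_force: [-0.4, -0.2, 3.1]
width: 31.3
grasp_force: 30.0
```

```bash
python3 go.py 464 83 21
```

```text
t 38.5 at [523.2 195.4  22.9] yaw(toolY) -0.01 units [-4.5  -2.37  0.07] w 31.3 tilt [ 0.     0.001 -1.   ]
```

Request:
move_arm --steps '[[[0,0,-0.5],0,1],[[0,0,-0.9],0,1],[[0,0,-0.9],0,1],[[0,0,-0.9],0,1],[[0,0,-0.9],0,1],[[0,0,-0.9],0,1],[[0,-0.8,0],0,1],[[0,-1,0],0,1],[[0,-1,0],0,1],[[0,-1,0],0,1],[[0,-1,0],0,1],[[0,-1,0],0,1],[[0,-0.5,0],0,1],[[-1,0,0],0,1],[[-1,0,0],0,1],[[-1,0,0],0,1],[[-1,0,0],0,1],[[-0.47,0,0],0,1],[[0,0,0],0,1],[[0,0,0],0,1]]'

```text
t: 40.17
ee_pos: [366.0, 83.4, 147.8]
orientation: [2.223, 2.219, 0.001]
ft_force: [-0.3, -0.4, -1.0]
width: 31.4
grasp_force: 30.0
```

Run:
```python
from go import *; from fit import *
go(464,83.6,23)
W=cam('wrist')
im=cv2.cvtColor(W['image'],cv2.COLOR_RGB2BGR);cv2.imwrite('pics/w8.png',im)
```

```text
t 40.2 at [366.   83.4 147.8] yaw(toolY) -0.12 units [0.02 3.92 5.  ] w 31.4 tilt [ 0.     0.001 -1.   ]
```

Request:
move_arm --steps '[[[0,0.9,0],0,1],[[0,0.9,0],0,1],[[0,0.9,0],0,1],[[0,0.7,0],0,1],[[0,0.5,0],0,1],[[0,0,0.8],0,1],[[0,0,0.9],0,1],[[0,0,0.9],0,1],[[0,0,0.9],0,1],[[0,0,0.7],0,1],[[0,0,0.5],0,1],[[0,0,0.2],0,1],[[0,0,0],0,1],[[0,0,0],0,1]]'

```text
t: 41.38
ee_pos: [463.1, 84.3, 25.1]
orientation: [2.221, 2.222, 0.0]
ft_force: [0.4, 0.1, -1.8]
width: 31.1
grasp_force: 30.0
```

Request:
move_arm --steps '[[[0,0,0.05],0,1],[[0,0,0.03],0,1],[[0,0,0],0,1],[[0,0,0],0,1]]'

```text
t: 41.72
ee_pos: [463.1, 83.6, 23.4]
orientation: [2.221, 2.221, 0.001]
ft_force: [-0.3, -0.3, -0.5]
width: 30.9
grasp_force: 30.0
```

Request:
move_arm --steps '[[[0,0,0.03],0,1],[[0,0,0],0,1],[[0,0,0],0,1]]'

```text
t: 41.97
ee_pos: [463.1, 83.6, 22.8]
orientation: [2.221, 2.221, 0.001]
ft_force: [-2.0, -0.2, 8.4]
width: 31.0
grasp_force: 30.0
```

Request:
move_arm --steps '[[[0,0,0],0,0.6],[[0,0,0],0,0.4],[[0,0,0],0,0.35],[[0,0,0],0,0.35],[[0,0,-0.4],0,0.35],[[0,0,-0.8],0,0.35],[[0,0,-0.9],0,0.35],[[0,0,-0.9],0,0.35],[[0,0,-0.9],0,0.35],[[0,0,-0.9],0,0.35],[[0,0,-0.9],0,0.35],[[0,0,-0.9],0,0.35],[[0,0,-0.9],0,0.35],[[0,0,-0.9],0,0.35],[[0,-1,0],0,0.35],[[0,-1,0],0,0.35],[[0,-1,0],0,0.35],[[0,-0.9,0],0,0.35],[[0,0,0],0,0.35],[[0,0,0],0,0.35]]'

```text
t: 43.63
ee_pos: [364.6, 83.6, 232.8]
orientation: [2.221, 2.221, 0.001]
ft_force: [0.7, 0.1, 1.0]
width: 57.0
grasp_force: 0.0
```

Request:
move_arm --steps '[[[-1,0,0],0,0.35],[[-1,0,0],0,0.35],[[-1,0,0],0,0.35],[[-1,0,0],0,0.35],[[-0.5,0,0],0,0.35],[[0,0,0],0,0.35],[[0,0,0],0,0.35]]'

```text
t: 44.22
ee_pos: [366.2, -29.4, 232.4]
orientation: [2.224, 2.218, 0.001]
ft_force: [-0.8, -0.3, -1.0]
width: 57.4
grasp_force: 0.0
```

Run:
```python
from go import *; from fit import *
W=cam('wrist');save(W,'w9.png',None,1.4);go(0,0,0)
for t,z in [('large_weight',0),('short_jar',8),('dropper_bottle',0),('tall_jar',44)]:
  for b in cams.boxes_of('wrist',t)[:2]: print(t,np.round(b['rect']),round(b['p'],2),fitcyl([(W,b['rect'])],t,z))
hs=cv2.cvtColor(W['image'],cv2.COLOR_RGB2HSV)
for t,c in [('tile',(70,70,8))]:
  for c in cams.cut_out('wrist',t)[:1]: print(t,c['rect'],fitbox([(W,c['pixels'])],(70,70,8)))
```

```text
t 44.3 at [366.  -28.9 232.3] yaw(toolY) -0.07 units [  1.14 -14.65   9.29] w 56.8 tilt [ 0.  0. -1.]
large_weight [372.  91.  33.  32.] 0.94 (array([460.56734944,  81.99065931]), array([-1.4, -0.3,  1.2,  0.4]))
dropper_bottle [335. 342.  26.  58.] 0.82 (array([ 431.92838351, -225.32255906]), array([-2.7, -0.1,  1.6,  0.1]))
dropper_bottle [418. 286.  37.  28.] 0.74 (array([ 525.13542989, -131.10664559]), array([ -9.2, -21. ,   1.5,   2.7]))
tall_jar [382. 279.  49.  45.] 0.76 (array([437.79564172, -69.53570747]), array([-35.5, -50.8,   1.1,   2.7]))
tile [367.1, 155.9, 63.3, 61.2] (array([460.58359683,  13.75390298,  -0.58617038]), np.float64(4.248619254822382))
```

View pics/w9.png

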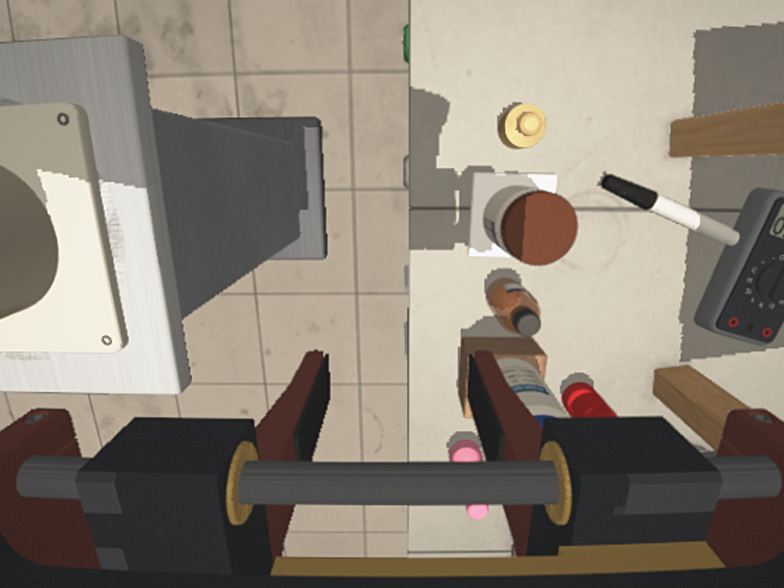

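The final view shows the row straight and upright: weight (523,126), tile with short jar (515,215), amber bottle (515,300), block with tall jar (505,380). Everything is clear of the gripper.

```bash
python3 -c "
from workcell import ctrl
print(ctrl.close_job())"
```

```text
the job is handed in; nothing more can be done
None
```

The weighing-out row is set out as asked and the job is handed in, at about 44 s on the robot's clock; in the last pictures all four things stood upright and in line, with the weight about 19 mm clear of the tile.

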